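# Wedge the rocking kitchen scale

### The arm

A 6-joint arm with a two-finger parallel gripper is mounted at the origin on the work surface. World frame = base frame: x ahead of the robot, y to its left, z up, the work surface at z = 0. Lengths are in m, angles in rad, forces in N, time in s.
With the tool pointing down it reaches from about 0.25 to 0.775 m from the base axis. Payload 4 kg.
Tool frame: the origin (TCP) lies midway between the tips of the shut fingers; the grasp point (between the pads) lies 19 mm behind it; z points along the fingers, y is the line along which they close (so a half turn about z gives the same grasp; the last joint's range is limited). The gripper opens to 94 mm and grips with 3 to 60 N. Pads are 16 mm wide; open, the fingers measure 119 mm over their backs; the gripper's body (75 mm by 177 mm) begins 78 mm behind the grasp point.
Start: joints at [1.049, 0.087, 1.371, -0, 1.684, -0.103], TCP at [0.224, 0.502, 0.178] pointing down, gripper open.
Joint ranges: [-3.1, 3.1], [-0.76, 2.03], [0.27, 2.55], [-1.08, 4.22], [0.17, 2.65], [-2.57, 2.57]. Speed limits (rad/s): [2.79, 2.79, 3.14, 3.14, 3.14, 3.14].

### API

Orientations are given as [roll, pitch, yaw] about the fixed x, y, z axes, in that order (R = Rz(yaw) Ry(pitch) Rx(roll)).
In Python, from bench import get_obs, snapshot, close_job gives the robot as it stands. The module is installed in compiled form; this text tells all that it offers.
- The arm moves only by the tool drive_tool, never from a script. Its argument "commands" is a list of rows, each a list of 6 numbers: the shift along the tool's x, y, z in units of 0.04 m (1.0 is 0.04 m), then the turn, a rotation vector about the tool's x, y, z in units of 0.1 rad (1.0 is 0.1 rad). In form: [[dx, dy, dz, wx, wy, wz], ...]. A call has 1 to 20 rows; each row shifts and turns the commanded pose from where the row before left it, along the tool's axes as they then stand; what a row does not reach is not made up. A row lasts 1/8 s, in which the tool goes at most 62.5 mm and 10.7 degrees, less where a joint would pass 70% of its speed; a pose out of reach is approached as far as the arm can. A call with a number of a shift or a turn outside -1 to 1 is refused whole. A call with a gripper value outside its range is refused whole. "gripper" is the closure, from 0 (fully open) to 1 (shut), set as the call begins (left out, the last holds). The fingers move at their own pace and stop on an object; the grip force is fixed at half the most. Time passes only in rows, so rows that do not move let the fingers close. It gives the time, the measured TCP pose, the force, the opening and the grip force at its end, in the units of the state.
- get_obs(): the state, without advancing time (a new reading comes with each control period).
- snapshot(name): name is "side" or "top" or "wrist"; returns a dict with "image" (420x560x3 uint8, blue, green, red), "range_z" (420x560 float32, m along the optical axis (not along the pixel's ray), 0 where there is no reading), "fx", "fy", "cx", "cy" (pixels), "k1" (the pictures are not rectified: a ray, as slopes to the right and down, at radius r is drawn at 1 + k1 r^2 times it, then the intrinsics apply), "rvec" (rotation vector, rad) and "tvec" (3), from world to camera coordinates, as OpenCV has them. Camera axes: x right, y down, z forward; pixel columns grow to the right and rows downward; lengths in m; the calibration is good to about 2 mm. A picture is of the moment at which its call begins.
- close_job(): hands the job in; it is judged then, once.
The state is a dict: "time": time; "joint_positions": joint angles; "qvel": joint speeds; "joint_torque": joint torques, N m; "tool_pos": TCP position; "ee_rot": TCP orientation; "wrist_force": force on the tool from outside, world axes, zero at the start; "wrist_torque": the same for the moment, N m; "width": finger opening in m; "finger_force": force on a finger pad.
Only numpy, scipy, OpenCV 4.12 (cv2) and the standard library are available. Lean on these libraries where they do the work, as an engineer would, in place of code of your own. Each camera call takes 0.05 s, during which the arm holds its last target. There are 200 camera calls.

### The job

The kitchen scale rocks because one of its feet has lost its rubber. Using only the outside of the fingers, push the orange wedge in from the corner, tip first, under the short red foot until the wedge carries that foot and the rocking stops; then press down on the scale's corner above that foot, with about 10 N, to check that it stays still, and let go. Do not pick up the wedge or the scale, do not shove the scale along the table, and leave the other things alone.

Things in the scene. Friction and masses are not known exactly. Their poses are not given: they have to be found in the camera images.
- scale: loose white kitchen scale, 1.8 kg, heavier towards the corner opposite the short foot. Housing 240 (x) x 200 (y) mm, 22 to 50 mm above the table; steel pan radius 75 at x = +20, top 56 mm up; dark display at the -x edge. Round-bottomed feet, radius 10, at x +-95, y +-78 mm; the one at (-95, -78) is a short red stub. Origin: its middle, at table height; z up
- stub_foot (a point): lowest point of the short red foot, 10 mm above the table at the start; pressing that corner without the wedge rocks the scale. Axes as the scale's; the wedge lies outside that corner and is best pushed along the diagonal towards the scale's middle, +0.69 rad from the scale's +x: pushed askew, it turns the scale
- scale_corner (a point): top of the white housing, 50 mm above the table, straight above the short red foot: the place to press. 25 mm from the -x edge, 22 mm from the -y edge
- wedge: loose smooth orange plastic wedge, 80 g, 150 (x) x 60 (y) mm; origin: middle of underside, z up. Thin tip at x = +75; ramp from 2 mm high there to 11 mm at x = +10; level land 11 mm high to x = -40; heel block 20 mm high to the upright rear face at x = -75 (push here). Right when the red foot is on the land, about x = -2, y = 0. Slides easily until ramp meets foot, then takes about 4 to 10 N
- colander: bystander: white plastic bowl, rim radius 100, 85 mm high, origin under its middle
- jar: bystander: small spice jar with green lid, radius 22, 65 mm high, origin under its middle
- mug: bystander: blue mug, radius 38, 80 mm high, handle at +y, origin under its middle
- spoon: bystander: steel spoon with a wooden handle, lying on the table along its x axis, handle to -x
There are look-alikes about, which are no part of the job. There is more than one size of the wedge; the one meant has the size given above.

How it is judged:
On the way, in this order (a step that is already met when the one before it is completed fails the run):
1. the wedge is pushed under the short foot and carries it (contact force between wedge and scale above 0.4 N and x of stub_foot in the frame of wedge between -0.03 and 0.02 m and y of stub_foot in the frame of wedge between -0.027 and 0.027 m), for 0.2 s.
2. the fingers press the corner above the foot with more than 4 N and the scale does not rock (contact force between the fingers and scale above 4 N and horizontal distance between the grasp point and scale_corner below 0.05 m and angle between scale's own z axis and vertical below 0.025 rad), for 0.1 s.
At the end, for the whole second after the job is handed in: The wedge lies flat, the short foot on its land or ramp top (foot at x 20 to -30 mm, y within 27 mm in the wedge frame), carrying over 0.4 N; the scale is level within 0.025 rad and at rest, after its corner (within 50 mm) was pressed with over 4 N and stayed level (all of step 1 and angle between scale's own z axis and vertical below 0.025 rad and angle between wedge's own z axis and vertical below 0.05 rad and linear speed of each of scale, wedge below 0.01 m/s and angular speed of scale below 0.05 rad/s); the robot touches nothing.
It fails at once if the wedge is lifted or tipped over (height (world z) of wedge above 0.02 m or angle between wedge's own z axis and vertical above 0.5 rad).
It fails at once if the scale is lifted (height (world z) of scale above 0.015 m).
It fails at once if the scale is shoved more than 30 mm along the table (distance of scale from where it was at the start of the episode above 0.03 m).
It fails at once if a bystander is moved more than 30 mm (distance of any of colander, jar, mug, spoon from where it was at the start of the episode above 0.03 m).
It also fails if it takes over 67 s, if anything falls off the work surface, if the arm or the gripper's body presses on something with over 40 N, if the wrist force passes 120 N, or if a joint passes its speed limit or range.

## Working session

There is one attempt and no reset: what is moved stays moved. The work goes in short steps, Python scripts to look and compute and a tool call to move; the robot and the scene stay as the last step left them, time stands still between calls to the robot, and variables do not carry over. Pictures are saved under pics/ and viewed, at most 10 in all, crops included, and the job is handed in when it is done.

Besides the shell and the picture viewer there is one more tool, called by a JSON object that holds its "api" and its "payload", one argument or row to a line. drive_tool: Moves the arm, as the interface text tells. Its arguments: {"type":"object","properties":{"commands":{"type":"array"},"gripper":{"type":"number"}},"required":["commands"]}

```bash
mkdir -p pics
cat > h.py <<'E'
import numpy as np, cv2, pickle
from bench import get_obs, snapshot, close_job
def snap(name,f):
    s=snapshot(name); cv2.imwrite(f'pics/{f}.png',s['image']); pickle.dump(s,open(f'{f}.pkl','wb')); return s
def load(f): return pickle.load(open(f'{f}.pkl','rb'))
def pt(s,u,v,z=None):
    K=np.array([[s['fx'],0,s['cx']],[0,s['fy'],s['cy']],[0,0,1]]); 
    xy=cv2.undistortPoints(np.array([[[u,v]]],float),K,np.array([s['k1'],0,0,0,0.]))[0,0]
    R=cv2.Rodrigues(np.array(s['rvec'],float))[0]; t=np.array(s['tvec'],float).ravel()
    d=R.T@np.array([*xy,1]); c=-R.T@t
    if z is None: k=s['range_z'][int(v),int(u)]
    else: k=(z-c[2])/d[2]
    return c+k*d
E
python3 -c "
from h import *
snap('top','top0');snap('side','side0');o=get_obs();print(o)"
```

```text
{'time': 0.1, 'joint_positions': array([ 1.04889491e+00,  8.78735172e-02,  1.37209800e+00,  6.58153386e-06,
        1.68358932e+00, -1.03089032e-01]), 'qvel': array([-0.00106905, -0.0004826 , -0.00319164,  0.0022908 ,  0.00015573,
       -0.00017117]), 'joint_torque': array([ 2.35359345e-03, -3.41251910e+01, -3.03302479e+01,  7.19101494e-02,
        3.03654245e-02, -1.02109166e-04]), 'tool_pos': array([0.22339482, 0.50199128, 0.17702801]), 'ee_rot': array([-3.13963559e+00, -2.09045336e-04,  2.72278080e+00]), 'wrist_force': array([-0.00150055,  0.20798141, -0.08201112]), 'wrist_torque': array([ 0.07397364,  0.04849622, -0.00477656]), 'finger_force': 0.0, 'width': 0.09424392978796839}
```

View pics/top0.png

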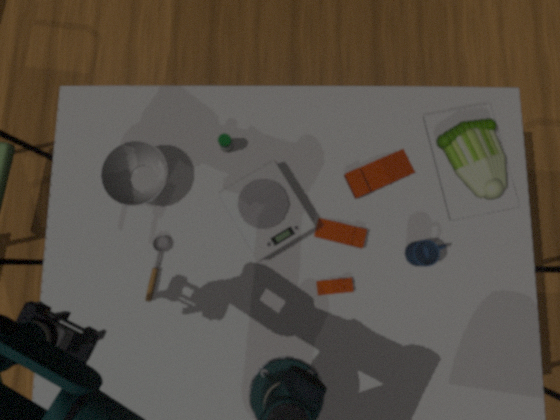

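View pics/side0.png

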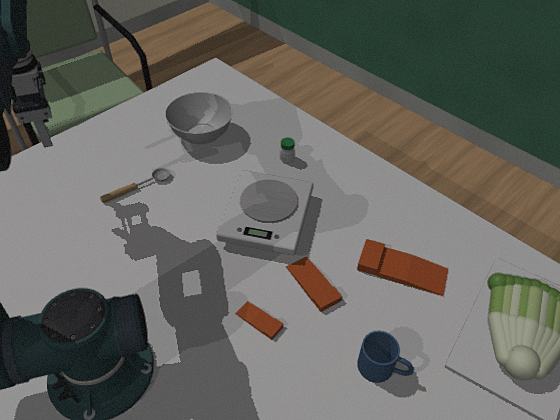

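The top view shows the scale around (268,210) with its display at (283,236). There are three orange wedges, at (341,233), (380,173) and (335,286). I'll enlarge this area.

```bash
python3 -c "
from h import *
s=load('top0'); im=s['image'][140:310,210:430]; im=cv2.resize(im,None,fx=3.5,fy=3.5,interpolation=cv2.INTER_CUBIC); im=cv2.convertScaleAbs(im,alpha=1.6); cv2.imwrite('pics/c0.png',im)
hsv=cv2.cvtColor(s['image'],cv2.COLOR_BGR2HSV); m=cv2.inRange(hsv,(3,150,70),(16,255,255))
n,l,st,c=cv2.connectedComponentsWithStats(m)
for i in range(1,n):
  if st[i,4]>150:
    ys,xs=np.where(l==i); P=np.array([pt(s,x,y,.01)[:2] for x,y in zip(xs,ys)],np.float32); print(c[i],st[i],cv2.minAreaRect(P))
"
```

```text
[378.71295722 173.28394296] [ 345  150   69   47 1613] ((0.6561141610145569, -0.28222084045410156), (0.08056655526161194, 0.19926327466964722), 24.136768341064453)
[341.16686114 232.831972  ] [315 219  51  28 857] ((0.4720448851585388, -0.159993514418602), (0.14731045067310333, 0.05606676638126373), 76.36075592041016)
[334.50566893 285.82312925] [317 278  36  16 441] ((0.3125538229942322, -0.14105181396007538), (0.03758702427148819, 0.10269969701766968), 6.411808967590332)
```

View pics/c0.png

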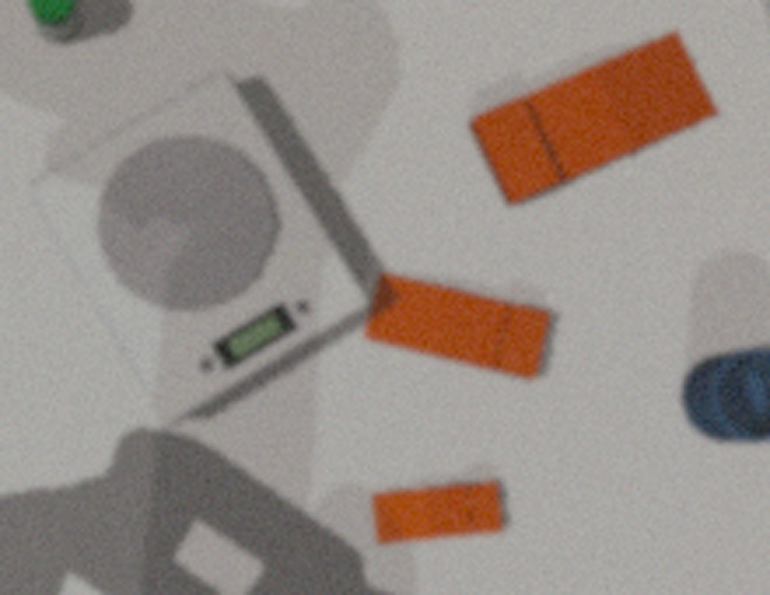

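```bash
python3 -c "
from h import *
s=load('top0')
P=[]
for v in range(150,275):
  for u in range(205,335):
    p=pt(s,u,v)
    if .040<p[2]<.068: P.append(p)
P=np.array(P); print(len(P),P[:,2].min(),P[:,2].max())
# plane & rect
A=np.c_[P[:,:2],np.ones(len(P))]; 
med=np.median(P[:,:2],0); Q=P[np.linalg.norm(P[:,:2]-med,axis=1)<.17]; print(len(Q))
print(cv2.minAreaRect(Q[:,:2].astype(np.float32)))
for n,(x,y) in dict(top=(232,75),right=(370,305),bot=(175,417),left=(32,180)).items(): print(n,pt(s,210+x/3.5,140+y/3.5,.05))
print('pan',pt(s,210+188/3.5,140+222/3.5,.056),'disp',pt(s,210+255/3.5,140+335/3.5,.05))
print('wedge: tip corners',[pt(s,210+x/3.5,140+y/3.5,z)[:2] for x,y,z in [(385,273,.003),(367,337,.003),(552,312,.02),(538,377,.02)]])
"
```

```text
5369 0.04103131936605542 0.06391134058444559
5369
((0.5352784991264343, 0.06452952325344086), (0.24017226696014404, 0.2003115713596344), 31.715824127197266)
top [0.68050889 0.03516481 0.05      ]
right [ 0.48324635 -0.08217757  0.05      ]
bot [0.38872101 0.07976723 0.05      ]
left [0.58762453 0.2045038  0.05      ]
pan [0.55149091 0.07094285 0.056     ] disp [0.45731804 0.01392007 0.05      ]
wedge: tip corners [array([ 0.51601444, -0.09967079]), array([ 0.45989166, -0.08368041]), array([ 0.48136065, -0.24099807]), array([ 0.42566792, -0.22777749])]
```

{"api": "drive_tool", "payload": {
  "commands": [
    [0, 0, 0, 0, 0, 1],
    [0, 0, 0, 0, 0, 1],
    [0, 0, 0, 0, 0, 1],
    [0, 0, 0, 0, 0, 1],
    [0, 0, 0, 0, 0, 1],
    [0, 0, 0, 0, 0, 1],
    [0, 0, 0, 0, 0, 1],
    [0, 0, 0, 0, 0, 1],
    [0, 0, 0, 0, 0, 1],
    [0, 0, 0, 0, 0, 1],
    [0, 0, 0, 0, 0, 1],
    [0, 0, 0, 0, 0, 1],
    [0, 0, 0, 0, 0, 1],
    [0, 0, 0, 0, 0, 0.9],
    [0, 0, 0, 0, 0, 0]
  ],
  "gripper": 0.68
}}

```text
time: 1.98
tool_pos: [0.2235, 0.5022, 0.1775]
ee_rot: [-3.141, 0.001, 1.334]
wrist_force: [-0.2, -1.1, -0.2]
width: 0.0301
finger_force: 0.0
```

{"api": "drive_tool", "payload": {
  "commands": [
    [-0.88, 0.5, 0, 0, 0, 0],
    [-0.88, 0.5, 0, 0, 0, 0],
    [-0.88, 0.5, 0, 0, 0, 0],
    [-0.88, 0.5, 0, 0, 0, 0],
    [-0.88, 0.5, 0, 0, 0, 0],
    [-0.88, 0.5, 0, 0, 0, 0],
    [-0.88, 0.5, 0, 0, 0, 0],
    [-0.88, 0.5, 0, 0, 0, 0],
    [-0.88, 0.5, 0, 0, 0, 0],
    [-0.88, 0.5, 0, 0, 0, 0],
    [-0.88, 0.5, 0, 0, 0, 0],
    [-0.88, 0.5, 0, 0, 0, 0],
    [-0.88, 0.5, 0, 0, 0, 0],
    [-0.88, 0.5, 0, 0, 0, 0],
    [-0.88, 0.5, 0, 0, 0, 0],
    [-0.88, 0.5, 0, 0, 0, 0],
    [-0.88, 0.5, 0, 0, 0, 0],
    [-0.88, 0.5, 0, 0, 0, 0],
    [-0.88, 0.5, 0, 0, 0, 0],
    [-0.88, 0.5, 0, 0, 0, 0]
  ]
}}

```text
time: 4.47
tool_pos: [0.4465, -0.2772, 0.1777]
ee_rot: [-3.141, -0.0, 1.334]
wrist_force: [0.2, 0.2, 0.6]
width: 0.0304
finger_force: 0.0
```

```bash
python3 -c "
from h import *
s=snap('wrist','w1');snap('top','top1');o=get_obs();print(o['tool_pos'],o['ee_rot'],o['width'],o['time'])
cv2.imwrite('pics/w1b.png',cv2.convertScaleAbs(s['image'],alpha=1.3))"
```

```text
[ 0.44639834 -0.27896876  0.1766692 ] [-3.13994195e+00  2.84268702e-04  1.33080745e+00] 0.030145470269321097 4.575
```

View pics/w1b.png

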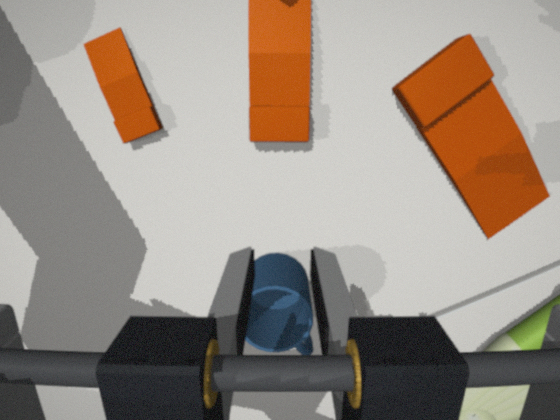

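The wrist view shows the wedge's rear face at (250–310, 142), in line with the fingers. The mug is at (280,300), close behind the spot where I'd lower the fingers, so I'll measure both.

```bash
python3 -c "
from h import *
s=load('w1')
for q in [(250,106,.02),(310,108,.02),(250,136,.02),(309,136,.02),(250,142,0),(308,142,0),(249,53,.011),(311,53,.011)]: print(q,pt(s,*q))
for q in [(280,256),(258,280),(270,270),(300,275),(280,300)]: print(q,pt(s,*q))
for f in ['top0','top1']:
  s=load(f);P=np.array([pt(s,u,v) for u in range(395,460) for v in range(230,275)]);P=P[(P[:,2]>.06)&(P[:,2]<.1)];print(len(P),P.min(0),P.max(0))
"
```

```text
(250, 106, 0.02) [ 0.43498245 -0.19263249  0.02      ]
(310, 108, 0.02) [ 0.49132222 -0.20818405  0.02      ]
(250, 136, 0.02) [ 0.42756837 -0.22061164  0.02      ]
(309, 136, 0.02) [ 0.48453152 -0.23435731  0.02      ]
(250, 142, 0) [ 0.42381221 -0.22802379  0.        ]
(308, 142, 0) [ 0.48313997 -0.24234015  0.        ]
(249, 53, 0.011) [ 0.44596868 -0.14405545  0.011     ]
(311, 53, 0.011) [ 0.50410697 -0.15810841  0.011     ]
(280, 256) [ 0.42501931 -0.35714359  0.01114457]
(258, 280) [ 0.40342682 -0.35515408  0.06208244]
(270, 270) [ 0.41523026 -0.35481425  0.04616852]
(300, 275) [ 0.44318276 -0.37362231  0.03435173]
(280, 300) [ 0.41102503 -0.41458734  0.00603232]
267 [ 0.3728392  -0.45336528  0.06005157] [ 0.44699498 -0.35344     0.08551691]
65 [ 0.37296065 -0.45210258  0.06103916] [ 0.43021477 -0.39739766  0.08336401]
```

{"api": "drive_tool", "payload": {
  "commands": [
    [0, -0.07, 0.7, 0, 0, 0],
    [0, 0, 0.7, 0, 0, 0],
    [0, 0, 0.7, 0, 0, 0],
    [0, 0, 0.7, 0, 0, 0],
    [0, 0, 0.7, 0, 0, 0],
    [0, 0, 0.4, 0, 0, 0],
    [0, 0, 0.32, 0, 0, 0],
    [0, 0, 0, 0, 0, 0]
  ]
}}

```text
time: 5.58
tool_pos: [0.4433, -0.2748, 0.0087]
ee_rot: [-3.14, -0.001, 1.333]
wrist_force: [0.3, 0.0, 0.3]
width: 0.0298
finger_force: 0.0
```

{"api": "drive_tool", "payload": {
  "commands": [
    [0.3, 0, 0, 0, 0, 0],
    [0.3, 0, 0, 0, 0, 0],
    [0.2, 0, 0, 0, 0, 0],
    [0.2, 0, 0, 0, 0, 0],
    [0.2, 0, 0, 0, 0, 0],
    [0.2, 0, 0, 0, 0, 0],
    [0.2, 0, 0, 0, 0, 0],
    [0.2, 0, 0, 0, 0, 0],
    [0.2, 0, 0, 0, 0, 0],
    [0.2, 0, 0, 0, 0, 0],
    [0.2, 0, 0, 0, 0, 0],
    [0, 0, 0, 0, 0, 0]
  ]
}}

```text
time: 7.08
tool_pos: [0.4665, -0.1814, 0.0092]
ee_rot: [3.142, -0.0, 1.334]
wrist_force: [-0.9, -0.2, -0.9]
width: 0.0297
finger_force: 0.0
```

```bash
cat >> h.py <<'E'
def wed(f,lo=.0):
    s=load(f);hsv=cv2.cvtColor(s['image'],cv2.COLOR_BGR2HSV); m=cv2.inRange(hsv,(3,150,60),(16,255,255))
    n,l,st,c=cv2.connectedComponentsWithStats(m)
    for i in range(1,n):
      if st[i,4]>100:
        ys,xs=np.where(l==i); P=np.array([pt(s,x,y,.01)[:2] for x,y in zip(xs,ys)],np.float32); print(c[i],cv2.minAreaRect(P))
def scale(f):
    s=load(f);P=np.array([pt(s,u,v) for v in range(150,275) for u in range(205,335)]);Q=P[(P[:,2]>.04)&(P[:,2]<.068)]
    Q=Q[np.linalg.norm(Q[:,:2]-[.535,.0645],axis=1)<.17]
    print('scale',cv2.minAreaRect(Q[:,:2].astype(np.float32)))
E
python3 -c "
from h import *
s=snap('wrist','w2');snap('top','top2');o=get_obs();print(o['tool_pos'],o['ee_rot'],o['wrist_force'])
wed('top2');scale('top2')
cv2.imwrite('pics/w2b.png',cv2.convertScaleAbs(s['image'],alpha=1.3))"
```

```text
[ 0.46638632 -0.18200545  0.00929189] [3.14150256e+00 1.34725924e-04 1.33306955e+00] [-0.47202087 -0.059453   -0.38735326]
[379.20975919 172.83523447] ((0.6562151312828064, -0.28227025270462036), (0.08028869330883026, 0.19944249093532562), 24.438688278198242)
[328.32407407 229.45601852] ((0.4802500009536743, -0.1248430460691452), (0.07652795314788818, 0.055434923619031906), 76.36485290527344)
scale ((0.5354923605918884, 0.06460173428058624), (0.24051520228385925, 0.20020535588264465), 31.652544021606445)
```

View pics/w2b.png

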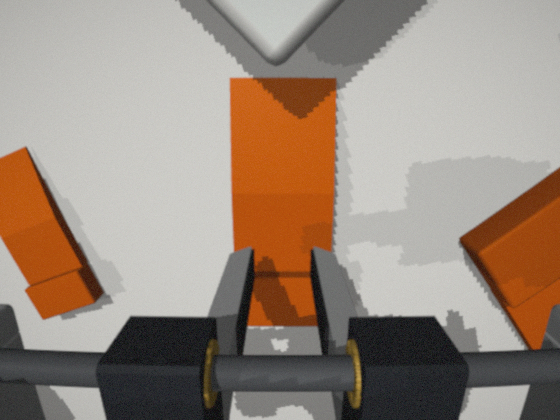

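```bash
python3 -c "
from h import *
s=load('w2')
K=np.array([[s['fx'],0,s['cx']],[0,s['fy'],s['cy']],[0,0,1]])
def pr(p): return cv2.projectPoints(np.array([p],float),np.array(s['rvec'],float),np.array(s['tvec'],float),K,np.array([s['k1'],0,0,0,0.]))[0].ravel()
print('tcp',pr([.4664,-.182,.0093]), 'grasp',pr([.4664,-.182,.028]))
R=cv2.Rodrigues(np.array(s['rvec'],float))[0];print('cam',-R.T@np.array(s['tvec']).ravel())
for q in [(231,78,.002),(335,78,.002),(234,250,.011),(333,250,.011),(255,272,.02),(311,272,.02),(260,325,.02),(311,325,.02)]: print(q,pt(s,*q))
for q in [(283,100),(283,180),(283,220),(283,260),(283,285),(283,300),(283,315),(283,340)]: print(q,pt(s,*q))
"
```

```text
tcp [281.71042997 244.5228923 ] grasp [281.65660242 257.15522762]
cam [ 0.48663423 -0.09984455  0.21541426]
(231, 78, 0.002) [ 0.46162411 -0.08077657  0.002     ]
(335, 78, 0.002) [ 0.51832419 -0.0944844   0.002     ]
(234, 250, 0.011) [ 0.43732859 -0.17800735  0.011     ]
(333, 250, 0.011) [ 0.49621694 -0.19223056  0.011     ]
(255, 272, 0.02) [ 0.44780271 -0.19117473  0.02      ]
(311, 272, 0.02) [ 0.48027358 -0.19901527  0.02      ]
(260, 325, 0.02) [ 0.44131449 -0.22763503  0.02      ]
(311, 325, 0.02) [ 0.47250561 -0.2351759   0.02      ]
(283, 100) [ 0.48714348 -0.09936783  0.0027525 ]
(283, 180) [ 0.47661151 -0.14300448  0.00917138]
(283, 220) [ 0.47101615 -0.16620591  0.01106421]
(283, 260) [ 0.46481001 -0.19196897  0.00996732]
(283, 285) [ 0.46202676 -0.20344432  0.02015249]
(283, 300) [ 0.45945648 -0.21412157  0.01902675]
(283, 315) [ 0.45703537 -0.2241677   0.0195943 ]
(283, 340) [ 4.49327201e-01 -2.56310611e-01  2.65321558e-04]
```

```bash
python3 -c "
from h import *
s=load('w2')
np.set_printoptions(precision=4,suppress=True)
for v in (246,250,254,260,270,285):
  for u in (232,238,244,250,316,322,328): print(v,u,pt(s,u,v))
o=get_obs();print(o['tool_pos'],o['joint_positions'],o['wrist_force'],o['time'])
s=snap('side','s2'); im=cv2.resize(s['image'][210:350,220:400],None,fx=4,fy=4,interpolation=cv2.INTER_CUBIC);cv2.imwrite('pics/s2c.png',cv2.convertScaleAbs(im,alpha=1.4))
"
```

```text
246 232 [ 0.4342 -0.1792  0.0001]
246 238 [ 0.4406 -0.1757  0.012 ]
246 244 [ 0.4438 -0.1772  0.0101]
246 250 [ 0.4523 -0.1683  0.0358]
246 316 [ 0.4866 -0.1873  0.0106]
246 322 [ 0.4902 -0.188   0.011 ]
246 328 [ 0.4938 -0.1894  0.0099]
250 232 [ 0.4329 -0.1828 -0.0023]
250 238 [ 0.4468 -0.1667  0.0419]
250 244 [ 0.4498 -0.1675  0.0415]
250 250 [ 0.4529 -0.168   0.0422]
250 316 [ 0.4862 -0.1765  0.0412]
250 322 [ 0.4892 -0.1772  0.0413]
250 328 [ 0.4932 -0.1917  0.0107]
254 232 [ 0.4444 -0.1662  0.0468]
254 238 [ 0.4473 -0.167   0.0465]
254 244 [ 0.4503 -0.1675  0.047 ]
254 250 [ 0.4532 -0.1685  0.0463]
254 316 [ 0.4857 -0.176   0.0472]
254 322 [ 0.4887 -0.177   0.0465]
254 328 [ 0.4916 -0.1773  0.0475]
260 232 [ 0.4452 -0.1665  0.0537]
260 238 [ 0.4482 -0.1671  0.054 ]
260 244 [ 0.4509 -0.168   0.0534]
260 250 [ 0.4534 -0.1695  0.0516]
260 316 [ 0.4851 -0.1759  0.0542]
260 322 [ 0.488  -0.1773  0.0528]
260 328 [ 0.4908 -0.1768  0.0553]
270 232 [ 0.4464 -0.1672  0.0639]
270 238 [ 0.4491 -0.1679  0.0637]
270 244 [ 0.4519 -0.1684  0.064 ]
270 250 [ 0.4542 -0.1699  0.0622]
270 316 [ 0.4841 -0.1774  0.0616]
270 322 [ 0.4869 -0.1766  0.0647]
270 328 [ 0.4895 -0.177   0.0651]
285 232 [ 0.4484 -0.1674  0.0787]
285 238 [ 0.451  -0.1677  0.0792]
285 244 [ 0.453  -0.1694  0.0771]
285 250 [ 0.4528 -0.176   0.0652]
285 316 [ 0.4828 -0.1784  0.0738]
285 322 [ 0.4854 -0.1764  0.0784]
285 328 [ 0.4879 -0.1771  0.0783]
[ 0.4664 -0.182   0.0093] [-0.4853  0.0762  1.7268 -0.0001  1.3386 -0.2475] [-0.472  -0.0595 -0.3874] 7.175
```

View pics/s2c.png

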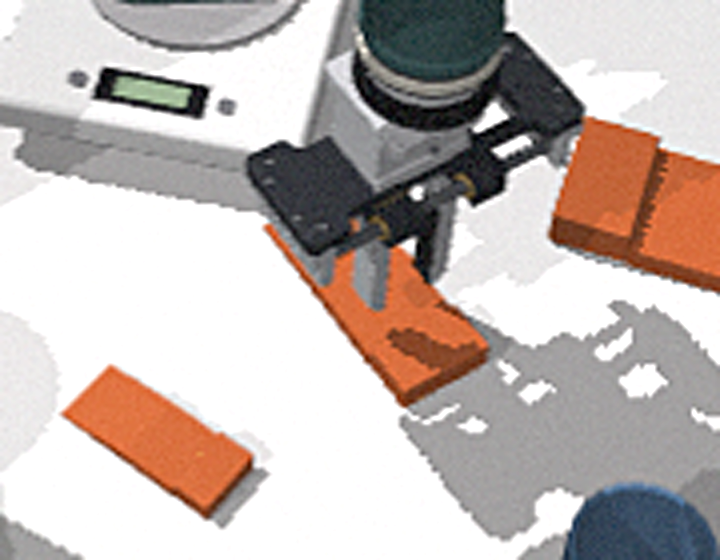

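The fingers are hovering over the wedge and have not moved it. The visible fingertips sit about 30 mm higher than the reported TCP. I'll check this against the first wrist image before going on.

```bash
python3 -c "
from h import *
np.set_printoptions(precision=4,suppress=True)
s=load('w1');s2=load('w2')
for v in (250,254,260,270): print(v,pt(s,244,v),pt(s,322,v),s['range_z'][v,244],s2['range_z'][v,244])
t=snap('top','t3')
for f in ('t3','s2'):
  q=load(f)
  R=cv2.Rodrigues(np.array(q['rvec'],float))[0]
# side view: finger tip visible in crop (372,305) -> pixel
q=load('s2')
for x,y in [(372,303),(370,290),(368,270),(322,282),(322,270)]: print(x,y,pt(q,220+x/4,210+y/4))
"
```

```text
250 [ 0.4297 -0.2635  0.2095] [ 0.4693 -0.273   0.2097] 0.18852057 0.1879545
254 [ 0.4305 -0.2632  0.2157] [ 0.4688 -0.2725  0.2157] 0.1824925 0.18270859
260 [ 0.4311 -0.2636  0.2225] [ 0.468  -0.2721  0.2232] 0.17600518 0.17669185
270 [ 0.4323 -0.2635  0.2342] [ 0.4669 -0.2723  0.2332] 0.1647072 0.16652428
372 303 [ 0.4387 -0.1872  0.0526]
370 290 [ 0.4416 -0.1826  0.0577]
368 270 [ 0.4401 -0.1808  0.0768]
322 282 [ 0.3822 -0.1962  0.1391]
322 270 [ 0.3816 -0.196   0.1503]
```

{"api": "drive_tool", "payload": {
  "commands": [
    [-0.6, 0, 0, 0, 0, 0],
    [-0.6, 0, 0, 0, 0, 0],
    [-0.6, 0, 0, 0, 0, 0],
    [-0.6, 0, 0, 0, 0, 0],
    [0, 0, 0, 0, 0, 0],
    [0, 0, 0.2, 0, 0, 0],
    [0, 0, 0.1, 0, 0, 0],
    [0, 0, 0.1, 0, 0, 0],
    [0, 0, 0, 0, 0, 0]
  ]
}}

```text
time: 8.4
tool_pos: [0.4435, -0.2746, -0.0073]
ee_rot: [-3.141, -0.001, 1.334]
wrist_force: [-0.7, 0.7, -0.2]
width: 0.0306
finger_force: 0.0
```

```bash
python3 -c "
from h import *
np.set_printoptions(precision=4,suppress=True)
s=snap('wrist','w3'); o=get_obs(); print(o['tool_pos'],o['ee_rot'],o['wrist_force'])
print([(v,pt(s,244,v),s['range_z'][v,244]) for v in range(240,256,2)])
im=s['image'][200:340,200:380];cv2.imwrite('pics/w3c.png',cv2.convertScaleAbs(cv2.resize(im,None,fx=4,fy=4),alpha=1.4))"
```

```text
[ 0.4437 -0.2749 -0.007 ] [-3.1412 -0.0003  1.3333] [-0.0368  0.51    0.1075]
[(240, array([ 0.4231, -0.2645, -0.0006]), np.float32(0.21373692)), (242, array([ 0.4226, -0.266 , -0.0015]), np.float32(0.21509698)), (244, array([ 0.4225, -0.2668, -0.0001]), np.float32(0.21400845)), (246, array([ 0.4221, -0.2681, -0.0003]), np.float32(0.21460958)), (248, array([ 0.4265, -0.2607,  0.0221]), np.float32(0.19079262)), (250, array([ 0.4269, -0.2607,  0.0251]), np.float32(0.18781565)), (252, array([ 0.427 , -0.2609,  0.0273]), np.float32(0.18583731)), (254, array([ 0.4271, -0.2613,  0.0289]), np.float32(0.18436128))]
```

View pics/w3c.png

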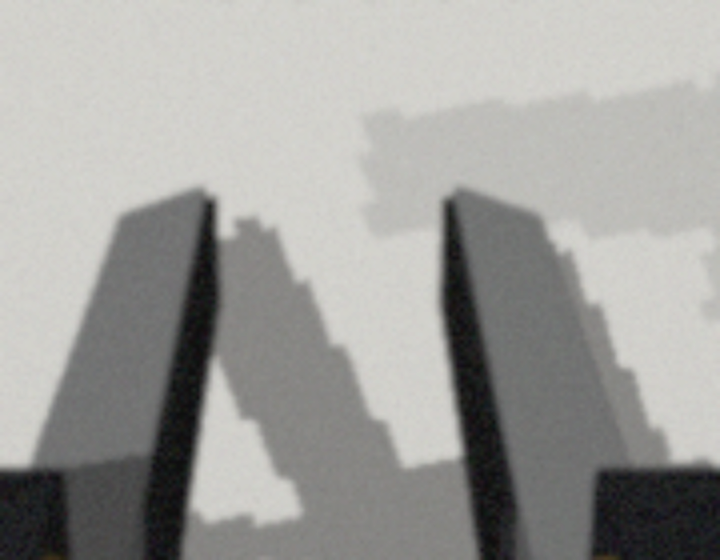

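The fingertips are still about 22 mm above the table (bottom edges at crop (205,190) and (460,190)). That makes the TCP reading about 29 mm too low, so I'll lower slowly and watch the force.

{"api": "drive_tool", "payload": {
  "commands": [
    [0, 0, 0.1, 0, 0, 0],
    [0, 0, 0.1, 0, 0, 0],
    [0, 0, 0.1, 0, 0, 0],
    [0, 0, 0.05, 0, 0, 0],
    [0, 0, 0, 0, 0, 0]
  ]
}}

```text
time: 9.07
tool_pos: [0.4436, -0.2752, -0.021]
ee_rot: [-3.141, -0.0, 1.333]
wrist_force: [-0.4, -0.1, -0.7]
width: 0.0301
finger_force: 0.0
```

{"api": "drive_tool", "payload": {
  "commands": [
    [0.3, 0, 0, 0, 0, 0],
    [0.3, 0, 0, 0, 0, 0],
    [0.2, 0, 0, 0, 0, 0],
    [0.2, 0, 0, 0, 0, 0],
    [0.2, 0, 0, 0, 0, 0],
    [0, 0, 0, 0, 0, 0]
  ]
}}

```text
time: 9.82
tool_pos: [0.4552, -0.228, -0.0208]
ee_rot: [-3.142, -0.0, 1.334]
wrist_force: [0.5, 0.3, -0.3]
width: 0.03
finger_force: 0.0
```

```bash
cat >> h.py <<'E'
def heel(f):
    "wedge's tip/heel along tool axes from wrist image"
    s=load(f);hsv=cv2.cvtColor(s['image'],cv2.COLOR_BGR2HSV); m=cv2.inRange(hsv,(3,150,60),(16,255,255))
    for u in (265,283,300):
        r=np.where(m[:,u])[0]
        if len(r): print(u,r.min(),pt(s,u,r.min(),.011),r.max(),pt(s,u,r.max(),.02))
E
python3 -c "
from h import *
np.set_printoptions(precision=4,suppress=True)
s=snap('wrist','w4'); snap('top','top4');o=get_obs(); print(o['tool_pos'],o['ee_rot'],o['wrist_force'])
print([(v,pt(s,244,v)) for v in range(246,256,2)]);heel('w4');wed('top4')"
```

```text
[ 0.4551 -0.2286 -0.0207] [ 3.1415 -0.0001  1.3329] [-0.3733  0.8997 -0.4625]
[(246, array([ 0.4408, -0.2088,  0.0198])), (248, array([ 0.4405, -0.2099,  0.0196])), (250, array([ 0.44  , -0.2112,  0.0189])), (252, array([ 0.4398, -0.2122,  0.0192])), (254, array([ 0.4388, -0.2146,  0.0157]))]
265 0 [ 0.4781 -0.1025  0.011 ] 252 [ 0.4501 -0.2143  0.02  ]
283 0 [ 0.4858 -0.1044  0.011 ] 252 [ 0.4588 -0.2164  0.02  ]
300 0 [ 0.493  -0.1062  0.011 ] 252 [ 0.467  -0.2183  0.02  ]
[378.7382 173.3337] ((0.6560382843017578, -0.2821856439113617), (0.0807744711637497, 0.19964903593063354), 23.907291412353516)
[336.1488 231.3752] ((0.47426339983940125, -0.14682133495807648), (0.14705483615398407, 0.05799116566777229), 78.73880767822266)
[325.0974 287.0359] ((0.3092603087425232, -0.115299753844738), (0.037099361419677734, 0.05124271288514137), 5.189541816711426)
```

{"api": "drive_tool", "payload": {
  "commands": [
    [0.15, 0, 0, 0, 0, 0],
    [0.15, 0, 0, 0, 0, 0],
    [0.15, 0, 0, 0, 0, 0],
    [0.15, 0, 0, 0, 0, 0],
    [0.15, 0, 0, 0, 0, 0],
    [0.15, 0, 0, 0, 0, 0],
    [0.15, 0, 0, 0, 0, 0],
    [0.15, 0, 0, 0, 0, 0],
    [0.15, 0, 0, 0, 0, 0],
    [0.15, 0, 0, 0, 0, 0],
    [0.1, 0, 0, 0, 0, 0],
    [0, 0, 0, 0, 0, 0]
  ]
}}

```text
time: 11.42
tool_pos: [0.4701, -0.166, -0.0208]
ee_rot: [-3.141, -0.0, 1.333]
wrist_force: [0.5, -0.7, 0.2]
width: 0.0299
finger_force: 0.0
```

```bash
python3 -c "
from h import *
np.set_printoptions(precision=4,suppress=True)
s=snap('wrist','w5'); snap('top','top5');o=get_obs(); print(o['tool_pos'],o['ee_rot'],o['wrist_force'],o['time'])
heel('w5');scale('top5');cv2.imwrite('pics/w5b.png',cv2.convertScaleAbs(s['image'],alpha=1.3))"
```

```text
[ 0.47   -0.1663 -0.0209] [-3.1414 -0.0003  1.3329] [-0.479   0.2921  0.9822] 11.525
265 96 [ 0.4831 -0.0803  0.011 ] 253 [ 0.465  -0.1527  0.02  ]
283 97 [ 0.4911 -0.0827  0.011 ] 253 [ 0.4736 -0.1548  0.02  ]
300 80 [ 0.5004 -0.0772  0.011 ] 253 [ 0.4818 -0.1568  0.02  ]
scale ((0.5356795191764832, 0.06477305293083191), (0.24089407920837402, 0.20020435750484467), 31.649600982666016)
```

View pics/w5b.png

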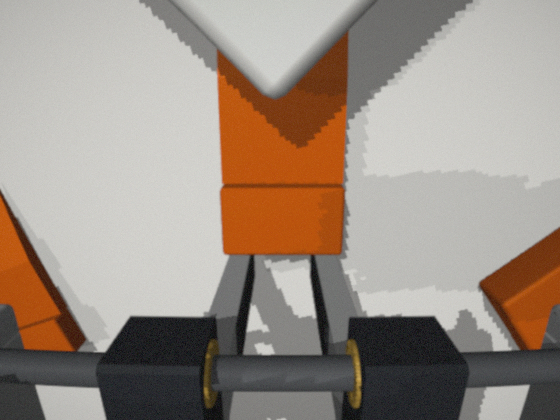

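The wedge is flush on both fingers (rear edge at row 253) and centred under the scale corner at (275,97). About 33 mm remain, and I'll push slowly.

{"api": "drive_tool", "payload": {
  "commands": [
    [0.1, 0, 0, 0, 0, 0],
    [0.1, 0, 0, 0, 0, 0],
    [0.1, 0, 0, 0, 0, 0],
    [0.1, 0, 0, 0, 0, 0],
    [0, 0, 0, 0, 0, 0]
  ]
}}

```text
time: 12.15
tool_pos: [0.4739, -0.1507, -0.0208]
ee_rot: [-3.142, 0.0, 1.333]
wrist_force: [-0.7, -0.8, 0.0]
width: 0.03
finger_force: 0.5
```

{"api": "drive_tool", "payload": {
  "commands": [
    [0.1, 0, 0, 0, 0, 0],
    [0.1, 0, 0, 0, 0, 0],
    [0, 0, 0, 0, 0, 0]
  ]
}}

```text
time: 12.52
tool_pos: [0.4759, -0.1424, -0.0208]
ee_rot: [-3.142, -0.001, 1.333]
wrist_force: [-0.3, -2.7, -1.4]
width: 0.0299
finger_force: 0.7
```

```bash
python3 -c "
from h import *
np.set_printoptions(precision=4,suppress=True)
s=snap('wrist','w6'); snap('top','top6');o=get_obs(); print(o['tool_pos'],o['ee_rot'],o['wrist_force'],o['time'])
heel('w6');scale('top6')"
```

```text
[ 0.4759 -0.1424 -0.0208] [-3.1415 -0.0014  1.3328] [ 0.0274 -0.0945 -0.4804] 12.625
265 160 [ 0.4815 -0.0857  0.011 ] 254 [ 0.4706 -0.1297  0.02  ]
283 159 [ 0.4901 -0.0873  0.011 ] 254 [ 0.4793 -0.1318  0.02  ]
300 143 [ 0.4998 -0.0817  0.011 ] 254 [ 0.4875 -0.1338  0.02  ]
scale ((0.5355953574180603, 0.06486251950263977), (0.24094697833061218, 0.2000373899936676), 31.69361686706543)
```

{"api": "drive_tool", "payload": {
  "commands": [
    [0.08, 0, 0, 0, 0, 0],
    [0.08, 0, 0, 0, 0, 0],
    [0.08, 0, 0, 0, 0, 0],
    [0, 0, 0, 0, 0, 0]
  ]
}}

```text
time: 13.12
tool_pos: [0.4782, -0.1329, -0.0208]
ee_rot: [3.142, -0.001, 1.333]
wrist_force: [0.3, -1.3, -0.6]
width: 0.0301
finger_force: 0.7
```

```bash
python3 -c "
from h import *
np.set_printoptions(precision=4,suppress=True)
s=snap('wrist','w7'); snap('top','top7');snap('side','s7');o=get_obs(); print(o['tool_pos'],o['ee_rot'],o['wrist_force'],o['time'])
heel('w7');scale('top7')
for f in ('top0','top6','top7'):
  s=load(f);P=np.array([pt(s,u,v) for v in range(150,275) for u in range(205,335)]);d=P[:,:2]-[.5353,.0645];c,sn=np.cos(.5535),np.sin(.5535)
  x=d@[c,sn];y=d@[-sn,c];m=(abs(x)<.112)&(abs(y)<.092)&(np.hypot(x-.02,y)>.085)&(P[:,2]>.04)&(P[:,2]<.065)
  print(f,np.linalg.lstsq(np.c_[x[m],y[m],np.ones(m.sum())],P[m,2],rcond=None)[0])
"
```

```text
[ 0.4782 -0.133  -0.0207] [ 3.1416 -0.0017  1.3329] [-0.3606 -0.0806  1.0599] 13.275
265 185 [ 0.4807 -0.0882  0.011 ] 254 [ 0.4729 -0.1203  0.02  ]
283 184 [ 0.4895 -0.0899  0.011 ] 254 [ 0.4816 -0.1224  0.02  ]
300 167 [ 0.4995 -0.0836  0.011 ] 254 [ 0.4898 -0.1244  0.02  ]
scale ((0.5349239110946655, 0.06479794532060623), (0.24002818763256073, 0.1997835636138916), 31.711380004882812)
top0 [-0.0012 -0.0008  0.0503]
top6 [-0.0057 -0.0029  0.0507]
top7 [-0.0063 -0.0033  0.0507]
```

The wedge is seated: the foot is at about x = -3 mm and the scale hasn't shifted. Now I'll retreat, rise, shut the fingers and go above the corner.

{"api": "drive_tool", "payload": {
  "commands": [
    [-0.1, 0, 0, 0, 0, 0],
    [-0.3, 0, 0, 0, 0, 0],
    [-0.35, 0, 0, 0, 0, 0],
    [0, 0, 0, 0, 0, 0],
    [0, 0, -0.7, 0, 0, 0],
    [0, 0, -0.8, 0, 0, 0],
    [0, 0, -0.8, 0, 0, 0],
    [0, 0, -0.6, 0, 0, 0],
    [0, 0, 0, 0, 0, 0]
  ],
  "gripper": 0.68
}}

```text
time: 14.4
tool_pos: [0.4725, -0.1637, 0.0975]
ee_rot: [3.137, 0.001, 1.333]
wrist_force: [-0.4, 0.7, 0.1]
width: 0.0301
finger_force: 0.0
```

{"api": "drive_tool", "payload": {
  "commands": [
    [0.7, 0, 0, 0, 0, 0],
    [0.7, 0, 0, 0, 0, 0],
    [0.7, 0, 0, 0, 0, 0],
    [0.7, -0.05, 0, 0, 0, 0],
    [0, 0, 0, 0, 0, 0],
    [0, 0, 0, 0, 0, 0]
  ],
  "gripper": 1
}}

```text
time: 15.15
tool_pos: [0.4947, -0.0541, 0.0942]
ee_rot: [-3.14, 0.001, 1.333]
wrist_force: [0.0, -0.0, 0.7]
width: 0.0007
finger_force: 0.0
```

```bash
python3 -c "
from h import *
np.set_printoptions(precision=4,suppress=True)
s=snap('wrist','w8'); o=get_obs(); print(o['tool_pos'],o['ee_rot'],o['wrist_force'],o['time'],o['width'])
for v in range(238,266,3): print(v,pt(s,276,v),pt(s,287,v))"
```

```text
[ 0.4949 -0.0543  0.0944] [-3.1403  0.0004  1.3321] [ 0.3621 -0.7718  0.053 ] 15.2 0.0007258328093802852
238 [ 0.4874 -0.066   0.0504] [ 0.4953 -0.068   0.0503]
241 [ 0.4868 -0.0684  0.0504] [ 0.4948 -0.0701  0.0508]
244 [ 0.4863 -0.0707  0.0504] [ 0.4943 -0.0723  0.051 ]
247 [ 0.4941 -0.0445  0.1213] [ 0.4999 -0.0456  0.1218]
250 [ 0.4943 -0.044   0.1267] [ 0.4999 -0.0454  0.1263]
253 [ 0.4945 -0.0437  0.1312] [ 0.4999 -0.0451  0.131 ]
256 [ 0.4945 -0.044   0.1343] [ 0.4999 -0.0448  0.1354]
259 [ 0.4945 -0.0442  0.1373] [ 0.4998 -0.0454  0.1375]
262 [ 0.4946 -0.0439  0.1414] [ 0.4997 -0.0455  0.1408]
265 [0.5154 0.0276 0.3003] [ 0.4998 -0.045   0.145 ]
```

{"api": "drive_tool", "payload": {
  "commands": [
    [0, 0, 0.5, 0, 0, 0],
    [0, 0, 0.5, 0, 0, 0],
    [0, 0, 0.4, 0, 0, 0],
    [0, 0, 0.2, 0, 0, 0],
    [0, 0, 0, 0, 0, 0]
  ]
}}

```text
time: 15.82
tool_pos: [0.4951, -0.0538, 0.0307]
ee_rot: [-3.14, -0.0, 1.332]
wrist_force: [-0.5, -0.0, 0.0]
width: 0.0002
finger_force: 0.0
```

{"api": "drive_tool", "payload": {
  "commands": [
    [0, 0, 0.05, 0, 0, 0],
    [0, 0, 0.03, 0, 0, 0],
    [0, 0, 0, 0, 0, 0]
  ]
}}

```text
time: 16.2
tool_pos: [0.4957, -0.0537, 0.0284]
ee_rot: [3.141, -0.0, 1.333]
wrist_force: [-0.3, -0.8, 0.2]
width: 0.0004
finger_force: 0.0
```

{"api": "drive_tool", "payload": {
  "commands": [
    [0, 0, 0.05, 0, 0, 0],
    [0, 0, 0.03, 0, 0, 0],
    [0, 0, 0, 0, 0, 0]
  ]
}}

```text
time: 16.58
tool_pos: [0.4953, -0.0536, 0.0247]
ee_rot: [-3.141, -0.0, 1.333]
wrist_force: [-0.1, -0.1, -0.4]
width: 0.0007
finger_force: 0.0
```

{"api": "drive_tool", "payload": {
  "commands": [
    [0, 0, 0.03, 0, 0, 0],
    [0, 0, 0, 0, 0, 0]
  ]
}}

```text
time: 16.82
tool_pos: [0.4954, -0.0536, 0.0236]
ee_rot: [3.142, -0.0, 1.333]
wrist_force: [1.1, -0.3, 0.3]
width: 0.0005
finger_force: 0.0
```

{"api": "drive_tool", "payload": {
  "commands": [
    [0, 0, 0.03, 0, 0, 0],
    [0, 0, 0, 0, 0, 0]
  ]
}}

```text
time: 17.08
tool_pos: [0.4956, -0.0537, 0.0234]
ee_rot: [3.141, 0.0, 1.333]
wrist_force: [-1.4, -0.2, 5.4]
width: 0.0005
finger_force: 2.5
```

{"api": "drive_tool", "payload": {
  "commands": [
    [0, 0, 0.03, 0, 0, 0],
    [0, 0, 0, 0, 0, 0]
  ]
}}

```text
time: 17.32
tool_pos: [0.4956, -0.0538, 0.0233]
ee_rot: [3.141, 0.0, 1.333]
wrist_force: [-3.6, 0.2, 9.9]
width: 0.0003
finger_force: 5.0
```

The force reads about 10 N and holds with no sinking. I'll dwell briefly, check, then release straight up.

{"api": "drive_tool", "payload": {
  "commands": [
    [0, 0, 0, 0, 0, 0],
    [0, 0, 0, 0, 0, 0],
    [0, 0, 0, 0, 0, 0]
  ]
}}

```text
time: 17.7
tool_pos: [0.4956, -0.0537, 0.0233]
ee_rot: [3.141, 0.0, 1.333]
wrist_force: [-3.9, 0.7, 9.4]
width: 0.0003
finger_force: 4.9
```

{"api": "drive_tool", "payload": {
  "commands": [
    [0, 0, -0.05, 0, 0, 0],
    [0, 0, -0.05, 0, 0, 0],
    [0, 0, -0.3, 0, 0, 0],
    [0, 0, -0.8, 0, 0, 0],
    [0, 0, -0.8, 0, 0, 0],
    [-0.8, 0, -0.6, 0, 0, 0],
    [-0.8, 0, 0, 0, 0, 0],
    [-0.8, 0, 0, 0, 0, 0],
    [0, 0, 0, 0, 0, 0],
    [0, 0, 0, 0, 0, 0]
  ]
}}

```text
time: 18.95
tool_pos: [0.473, -0.1465, 0.1255]
ee_rot: [3.141, -0.001, 1.333]
wrist_force: [0.2, -0.4, -0.2]
width: 0.0001
finger_force: 0.0
```

```bash
python3 -c "
from h import *
np.set_printoptions(precision=4,suppress=True)
s=snap('wrist','w9'); snap('top','top9');o=get_obs(); print(o['tool_pos'],o['wrist_force'],o['time'])
heel('w9');scale('top9');wed('top9');cv2.imwrite('pics/w9b.png',cv2.convertScaleAbs(s['image'],alpha=1.3))"
```

```text
[ 0.473  -0.1461  0.1253] [ 0.0791  0.4448 -0.7147] 19.05
265 116 [ 0.4758 -0.0734  0.011 ] 171 [ 0.4647 -0.1185  0.02  ]
283 126 [ 0.4889 -0.0853  0.011 ] 171 [ 0.4799 -0.1222  0.02  ]
300 110 [ 0.5063 -0.0756  0.011 ] 171 [ 0.4943 -0.1257  0.02  ]
scale ((0.5352250337600708, 0.06474296748638153), (0.24024617671966553, 0.19992581009864807), 31.664705276489258)
[383.8704 169.7663] ((0.6555541157722473, -0.2831372618675232), (0.08187619596719742, 0.19862015545368195), 23.64336395263672)
[320.6777 227.5678] ((0.4873410165309906, -0.09753136336803436), (0.05347784608602524, 0.05636180564761162), 75.88270568847656)
[344.7519 282.6165] ((0.3195696175098419, -0.1646728366613388), (0.03222007676959038, 0.05629747733473778), 0.4650980830192566)
```

View pics/w9b.png

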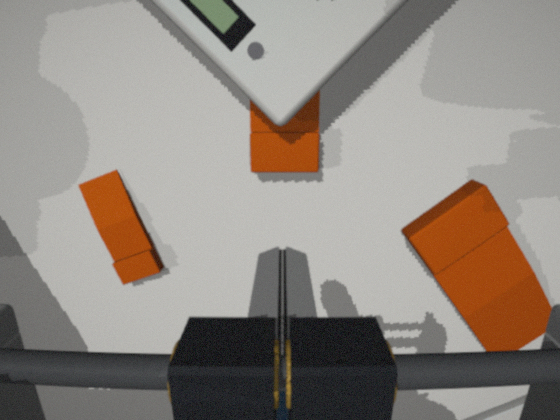

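The wedge heel (250–320, 171) is in place under the corner at (283,125). The scale hasn't moved and the arm is clear, so I'll hand in.

```bash
python3 -c "
from h import *
print(close_job())"
```

```text
the job is handed in; nothing more can be done
None
```

I pushed the wedge under the short red foot, pressed the scale's corner at about 10 N with no movement, let go and handed the job in at about 19 s; the hand-in gave no verdict. On the first push the fingers passed over the wedge without touching it, because the tips sit about 29 mm higher than the reported TCP; I corrected the height and pushed again.

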